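# Press a bearing home with the bench screw press

### The arm

A 7-joint arm with a two-finger parallel gripper is mounted at the origin on a cart in front of the work surface, level with it; the furniture and walls round the work are solid. World frame = base frame: x ahead of the robot, y to its left, z up, the work surface at z = 0. Lengths are in m, angles in rad, forces in N, time in s.
With the tool pointing down it reaches from about 0.4 to 0.85 m from the base axis. Payload 4.5 kg.
Tool frame: the origin (TCP) lies on the centre line of the jaws, within the pads' length; the fingertips stand 19 mm ahead of it and the grasp point (between the pads) is the TCP; z points along the fingers, x is the direction in which the jaws open and shut, and the axes are right-handed (so a half turn about z gives the same grasp; the last joint's range is limited). The gripper opens to 88 mm and grips with 3 to 60 N. Pads are 18 mm wide; open, the fingers measure 123 mm over their backs; the gripper's body (75 mm by 187 mm) begins 45 mm behind the grasp point.
Start: joints at [1.159, 0.689, -0.195, 1.565, 0.157, 0.902, -0.215], TCP at [0.27, -0.564, 0.225] pointing down, gripper open.
Joint ranges: [-3.01, 3.01], [-0.46, 2.08], [-1.47, 1.51], [0.13, 2.56], [-1, 4.14], [0.04, 2.09], [-2.66, 2.66]. Speed limits (rad/s): [2.57, 2.57, 3.14, 3.14, 3.14, 3.14, 3.14].

### API

Orientations are given as [roll, pitch, yaw] about the fixed x, y, z axes, in that order (R = Rz(yaw) Ry(pitch) Rx(roll)).
In Python, from bench import robot gives the robot as it stands. The module is installed in compiled form; this text tells all that it offers.
- The arm moves only by the tool drive_tool, never from a script. Its argument "motion" is text: rows parted by semicolons, each of 4 numbers parted by spaces: the shift along the tool's x, y, z normalised to -1 to 1, where 1 is 0.12 m, then the turn about the tool's z normalised to -1 to 1, where 1 is 180 degrees. In form: x y z spin; .... A call has 1 to 20 rows; each row is the pose to reach, as a shift and turn from the pose commanded when the call began, along the tool's axes at that moment, turning the shorter way round; what a row does not reach only later rows make up. A row lasts 1/10 s, in which the tool goes at most 50 mm and 8.59 degrees, less where a joint would pass 70% of its speed; a pose out of reach is approached as far as the arm can. A call with a number of a shift or a turn outside -1 to 1 is refused whole. A call with a gripper value outside its range is refused whole. "gripper" is the gripper command: -1 is shut, 1 is fully open, values between are in proportion, set as the call begins (left out, the last holds). The fingers move at their own pace and stop on an object; the grip force is fixed at half the most. Time passes only in rows, so rows that repeat a pose let the fingers close. It gives the time, the measured TCP pose, the force and the opening at its end, in the units of the state.
- robot.sense(): the state, without advancing time (a new reading comes with each control period).
- robot.snapshot(name): name is "side" or "top" or "wrist"; returns a dict with "image" (480x640x3 uint8, red, green, blue), "fx", "fy", "cx", "cy" (pixels), "k1" (the pictures are not rectified: a ray, as slopes to the right and down, at radius r is drawn at 1 + k1 r^2 times it, then the intrinsics apply), "cam_to_world" (4x4, takes a point from camera to world coordinates); the wrist camera has in their place "tool_from_camera" (4x4, takes a point from camera to tool coordinates, whose origin is the TCP and whose axes are the tool frame's). Camera axes: x right, y up, looking along -z (the intrinsics and any distortion apply to the point x, -y, -z); pixel columns grow to the right and rows downward; lengths in m; the calibration is good to about 2 mm. A picture is of the moment at which its call begins: read the wrist's pose just before it. There is no depth.
- robot.close_job(): hands the job in, once; it reports no verdict.
Trained networks look in the newest picture that a camera, given by its name, has taken for a name from the list of things; names that differ only in an ending like _2 or _b are one class to them, and where a whole thing is asked for, a point or a joint stands for the part that bears it (a point fixed in the world has none). Each returns a list of dicts, best first, with "conf" (0 to 1); they miss things now and then, are a little off and sometimes report something else, mostly with a low value. They report only what shows in the picture. A call takes as long as a camera call.
- robot.look_for(thing, camera): "at" ([x, y, z] in m, in world coordinates, good to about 4 mm: the middle of the surface that is visible of it).
- robot.trace(thing, camera): "region" (480x640 bool, what is visible of it).
The state is a dict: "time_s": time; "joint_positions": joint angles; "dq": joint speeds; "tau": joint torques, N m; "tool_pos": TCP position; "ee_rot": TCP orientation; "contact_force": force on the tool from outside, world axes, zero at the start; "moment": the same for the moment, N m; "opening": finger opening in m.
Only numpy, scipy, OpenCV 4.12 (cv2) and the standard library are available. Lean on these libraries where they do the work, as an engineer would, in place of code of your own. Each camera call takes 0.05 s, during which the arm holds its last target. There are 200 camera calls.

### The job

Finish the half-assembled bearing housing, the one whose bearing still stands proud of its rim: lay it in the nest of the screw press's slide, push the slide in against its stop, and wind the press down by pushing the spokes of its star handle round clockwise, one after another, until the bearing is fully home on the shoulder inside its bore, a little below the rim. The depth of the shoulder differs from casting to casting, so feel for the bearing to bottom, then nip it up firmly, about 13 N on the middle of a spoke, but never lean on it with more than 16 N or the bearing is ruined; leave the finished housing and the other things on the bench alone.

Things in the scene. Friction and masses are not known exactly. Their poses are not given: they have to be found in the camera images.
- housing_mid (a point): the housing to finish, loose, 0.57 kg with its bearing: a bare aluminium two-bolt flanged bearing housing, 36 mm high. Its round boss is 62 mm in diameter over the whole height; two ears 10 mm thick reach out to 52 mm either side along its own y axis (104 mm over all, ears 28 mm wide). This point lies on the boss's axis half-way up (18 mm above its underside); z is up. Take it across the boss along its own x axis, fingers clear of the ears
- bearing: the ball bearing of that housing, 52 mm in diameter, 15 mm thick, started square in the bore and standing 3 to 10 mm proud of the rim. Tight: slides down only under about 40 N; 60 N or more nips it up on its shoulder, 200 N ruins it. Origin at the centre of its underside, z up. Home, its upper face is 0.5 to 3.5 mm below the rim (origin 2.5 mm above to 0.5 mm below housing_mid); only the rising force tells
- housing_done: a finished housing of the same make with its bearing home, 1.5 mm below the rim; not to be touched or moved (20 mm at most). Origin at the centre of its underside
- press: the bench screw press, fixed for the run: foot, column on the far (+x) side, a head with its underside 120 mm and its top 170 mm (nut boss 180 mm) above the bench, and a bed for the slide along its own +y. Origin on the bench exactly under the screw's axis
- ram: lower end of the press's screw: a flat steel driver 47 mm in diameter that enters the bore. Origin at the centre of its lower face; it moves straight down with the screw, 4.5 mm per radian of the star handle
- capstan_hub (a point): centre of the star handle on top of the screw, at the height of its spokes; goes down with the screw. Hub 36 mm in diameter, its top 21 mm above this point. Four level steel spokes 11 mm thick, 90 degrees apart, each with a 21 mm ball whose centre is 73 mm from the axis (84 mm outermost); a spoke is free for pushing from 20 to 62 mm from the axis, with at least 40 mm clear below it down to the head. The point's x axis lies along one of the spokes and turns with the handle
- capstan (a joint): angle of the star handle, rad, growing clockwise seen from above, which winds the screw down; it stays where it is left. Pushed square at the middle of a spoke (about 50 mm out) it takes about 3 N to turn freely and 7 N while the bearing is sliding in; once the bearing is on its shoulder the force rises steeply. 13 N there loads the bearing with about 110 N; 16 N at the most
- slide (a joint): travel of the slide, m: 0 out (clear of the press, for loading), 0.15 against its stop, with the nest under the screw. Pushed along the press's -y with about 3 to 5 N; stays where it is left
- nest (a point): middle of the floor of the nest in the slide: a rectangular pocket 66 mm (x) by 108 mm (y), 6 mm deep, for the housing's underside with its ears along the nest's y, 2 mm clearance all round. z up; either way round will do
- slide_knob (a point): upright black knob at the slide's outer end, 26 mm in diameter; this point is on its axis 64 mm above the bench, 14 mm below its top; its full-width grip runs from 47 to 73 mm above the bench. Push it towards the press or hold it from above
- gear_2: dark spur gear, 48 mm, lying on the bench; a bystander
- bearing_1: loose ball bearing, 52 mm, lying on the bench by itself; a bystander
- grease_tin_1: grease tin, 68 mm across, 60 mm high, standing to the right of the press; a bystander

How it is judged:
By the outcome, as a careful person would: the job done as asked, in the order asked, and still so for the second after the job is handed in, with the robot touching nothing.
It also fails if it takes over 72 s, if anything falls off the work surface, if the arm or the gripper's body presses on something with over 40 N, if the wrist force passes 120 N, or if a joint passes its speed limit or range.

## Working session

There is one attempt and no reset: what is moved stays moved. The work goes in short steps, Python scripts to look and compute and a tool call to move; the robot and the scene stay as the last step left them, time stands still between calls to the robot, and variables do not carry over. Pictures are saved under pics/ and viewed, about 8 in all and at most 12, crops included, and the job is handed in when it is done.

Besides the shell and the picture viewer there is one more tool, called after "Emit:" by a JSON object that holds its "api" and its "payload", one argument or row to a line. drive_tool: Moves the arm, as the interface text tells. Its arguments: {"type":"object","properties":{"motion":{"type":"string"},"gripper":{"type":"number"}},"required":["motion"]}

```bash
mkdir -p pics
cat > h.py <<'E'
import numpy as np, cv2
from bench import robot
from scipy.spatial.transform import Rotation as R
def tool():
    s=robot.sense(); T=np.eye(4); T[:3,:3]=R.from_euler('xyz',s['ee_rot']).as_matrix(); T[:3,3]=s['tool_pos']; return T
def snap(cam,fn=None):
    T=tool(); d=robot.snapshot(cam)
    d['c2w']=d['cam_to_world'] if 'cam_to_world' in d else T@d['tool_from_camera']
    if fn: cv2.imwrite('pics/'+fn,d['image'][:,:,::-1])
    return d
def K(d): return np.array([[d['fx'],0,d['cx']],[0,d['fy'],d['cy']],[0,0,1.]])
def px2w(d,uv,z):
    p=cv2.undistortPoints(np.array([[uv]],float),K(d),np.array([d['k1'],0,0,0,0.]))[0,0]
    M=np.array(d['c2w']); r=M[:3,:3]@np.array([p[0],-p[1],-1]); o=M[:3,3]
    return o+r*(z-o[2])/r[2]
def w2px(d,P):
    M=np.linalg.inv(d['c2w']); q=np.atleast_2d(P)@M[:3,:3].T+M[:3,3]
    q=q*[1,-1,-1]; return cv2.projectPoints(q[:,None],np.zeros(3),np.zeros(3),K(d),np.array([d['k1'],0,0,0,0.]))[0][:,0]
E
python3 - <<'E'
from h import *
s=robot.sense(); print({k:np.round(v,3).tolist() for k,v in s.items()})
for c in ['top','side']:
    d=snap(c,c+'0.png'); print(c,np.round(d['c2w'],3).tolist(),d['fx'],d['k1'])
    for t in ['housing_mid','bearing','housing_done','press','ram','capstan_hub','nest','slide_knob','gear_2','bearing_1','grease_tin_1']:
        print(t,[(np.round(r['at'],3).tolist(),round(r['conf'],2)) for r in robot.look_for(t,c)])
E
```

```text
{'time_s': 0.0, 'joint_positions': [1.159, 0.69, -0.195, 1.566, 0.157, 0.902, -0.215], 'dq': [-0.001, -0.001, -0.001, -0.002, -0.001, -0.001, 0.001], 'tau': [0.001, -52.757, -1.267, -15.343, -0.053, 0.006, 0.0], 'tool_pos': [0.269, -0.563, 0.225], 'ee_rot': [3.141, 0.002, -1.125], 'contact_force': [-0.686, -0.354, 0.156], 'moment': [0.011, -0.059, -0.013], 'opening': 0.088}
top [[0.025, 0.995, -0.099, 0.419], [-1.0, 0.027, 0.014, -0.118], [0.016, 0.099, 0.995, 1.397], [0.0, 0.0, 0.0, 1.0]] 535.5447951033808 -0.09158154819217929
housing_mid [([0.433, 0.04, 0.036], 0.76)]
bearing [([0.434, 0.038, 0.043], 0.77), ([0.462, -0.355, 0.018], 0.74)]
housing_done [([0.526, 0.214, 0.033], 0.81)]
press [([0.583, -0.194, 0.034], 0.84)]
ram [([0.57, -0.236, 0.244], 0.69)]
capstan_hub [([0.567, -0.231, 0.248], 0.56)]
nest [([0.572, -0.081, 0.032], 0.88)]
slide_knob [([0.575, -0.085, 0.032], 0.98)]
gear_2 [([0.438, -0.421, 0.014], 0.74)]
bearing_1 [([0.434, 0.038, 0.043], 0.77), ([0.462, -0.355, 0.018], 0.74)]
grease_tin_1 [([0.525, -0.438, 0.059], 0.92)]
side [[0.997, -0.059, 0.045, 0.578], [0.071, 0.566, -0.822, -1.062], [0.023, 0.822, 0.568, 0.816], [0.0, 0.0, 0.0, 1.0]] 551.0198703921582 -0.12528835075946243
housing_mid [([0.431, 0.021, 0.033], 0.56)]
bearing [([0.46, -0.36, 0.012], 0.72), ([0.429, 0.041, 0.04], 0.56)]
housing_done [([0.527, 0.196, 0.031], 0.96)]
press [([0.601, -0.258, 0.052], 0.83)]
ram [([0.576, -0.245, 0.249], 0.7), ([0.432, 0.043, 0.039], 0.28)]
capstan_hub [([0.57, -0.251, 0.246], 0.57)]
nest [([0.53, -0.114, 0.044], 0.93)]
slide_knob [([0.537, -0.118, 0.041], 0.73)]
gear_2 [([0.442, -0.426, 0.012], 0.68), ([0.433, 0.023, 0.031], 0.25)]
bearing_1 [([0.46, -0.36, 0.012], 0.72), ([0.429, 0.041, 0.04], 0.56)]
grease_tin_1 [([0.529, -0.461, 0.06], 0.76)]
```

View pics/top0.png

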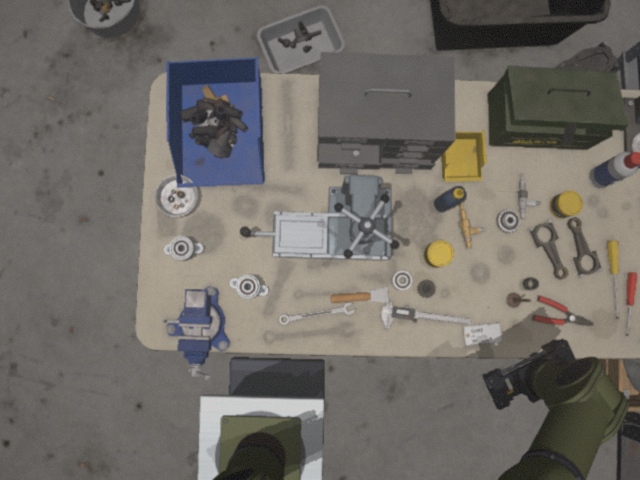

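View pics/side0.png

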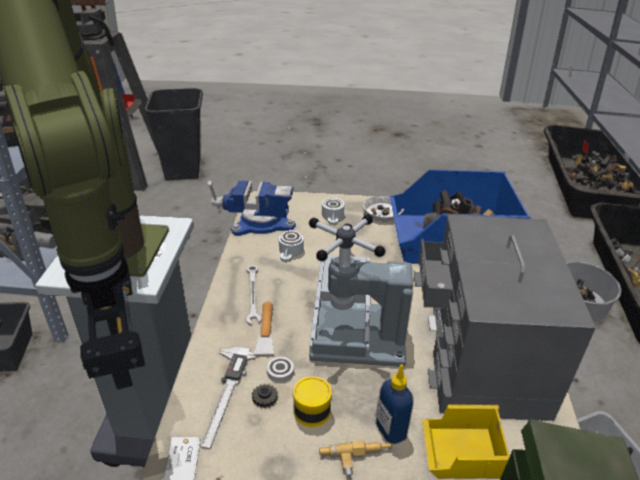

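Both pictures agree. In the top view the half-assembled housing is at px (248,286) with its ears near-horizontal, the finished one at (181,248), the knob at (246,232), the nest around (303,234) and the hub at (366,226). I'm moving towards the housing now.

Emit:
{"api": "drive_tool", "payload": {
  "motion": "-0.95 -0.8 -0.3 -0.26;-0.95 -0.8 -0.3 -0.26;-0.95 -0.8 -0.3 -0.26;-0.95 -0.8 -0.3 -0.26;-0.95 -0.8 -0.3 -0.26;-0.95 -0.8 -0.3 -0.26;-0.95 -0.8 -0.3 -0.26",
  "gripper": 1
}}

```text
time_s: 1.9
tool_pos: [0.3069, -0.4197, 0.2616]
ee_rot: [3.142, -0.0, -0.308]
contact_force: [0.6, 0.1, -0.4]
opening: 0.0879
```

```bash
cat >> h.py <<'E'
def go(x,y,z,yawdeg=None):
    T=tool(); dl=T[:3,:3].T@(np.array([x,y,z])-T[:3,3])/0.12
    yaw=np.degrees(np.arctan2(T[1,0],T[0,0])); sp=0
    if yawdeg is not None: sp=-((yawdeg-yaw+180)%360-180)/180
    print('tcp',np.round(T[:3,3],4),'yaw',round(yaw,2),'F',np.round(robot.sense()['contact_force'],1),'-> move',np.round(dl,3),'spin',round(sp,4))
E
python3 -c "
from h import *
go(.42,.04,.25,-18)"
```

```text
tcp [ 0.3069 -0.4197  0.2616] yaw -17.65 F [ 0.6  0.1 -0.4] -> move [-0.264 -3.936  0.096] spin 0.0019
```

Emit:
{"api": "drive_tool", "payload": {
  "motion": "-0.07 -0.98 0 0;-0.07 -0.98 0 0;-0.07 -0.98 0 0;-0.07 -0.98 0 0"
}}

```text
time_s: 2.3
tool_pos: [0.3356, -0.3024, 0.2618]
ee_rot: [-3.141, -0.0, -0.304]
contact_force: [0.0, -0.8, 0.6]
opening: 0.0881
```

Emit:
{"api": "drive_tool", "payload": {
  "motion": "-0.07 -0.98 0 0;-0.07 -0.98 0 0;-0.07 -0.98 0 0;-0.07 -0.98 0 0"
}}

```text
time_s: 2.7
tool_pos: [0.3634, -0.1893, 0.2617]
ee_rot: [-3.141, -0.001, -0.306]
contact_force: [0.1, -1.0, 0.1]
opening: 0.0882
```

Emit:
{"api": "drive_tool", "payload": {
  "motion": "-0.07 -0.98 0 0;-0.07 -0.98 0 0;-0.07 -0.98 0 0;-0.07 -0.98 0 0"
}}

```text
time_s: 3.1
tool_pos: [0.3914, -0.0754, 0.2616]
ee_rot: [-3.141, -0.001, -0.307]
contact_force: [0.2, -1.3, -0.3]
opening: 0.0879
```

Emit:
{"api": "drive_tool", "payload": {
  "motion": "-0.07 -0.98 0.09 0;-0.07 -0.98 0.09 0;-0.07 -0.98 0.09 0;-0.07 -0.98 0.09 0;-0.07 -0.98 0.09 0"
}}

```text
time_s: 3.6
tool_pos: [0.4178, 0.0358, 0.2503]
ee_rot: [3.139, 0.0, -0.312]
contact_force: [-0.4, 0.4, -0.3]
opening: 0.0885
```

Run:
```python
from h import *
go(.433,.04,.15,-18)
d=snap('wrist','w1.png')
for t in ['housing_mid','bearing','nest','slide_knob']:
    print(t,[(np.round(r['at'],4).tolist(),round(r['conf'],2)) for r in robot.look_for(t,'wrist')])
m=robot.trace('housing_mid','wrist')
for r in m:
    v,u=np.nonzero(r['region']); 
    P=np.array([px2w(d,(a,b),.01)[:2] for a,b in list(zip(u,v))[::15]]); c=P.mean(0)
    w,V=np.linalg.eigh(np.cov((P-c).T)); print(r['conf'],len(u),u.mean(),v.mean(),c,np.degrees(np.arctan2(V[1,1],V[0,1])),np.sqrt(w))
```

```text
tcp [0.4178 0.0358 0.2503] yaw -17.88 F [-0.4  0.4 -0.3] -> move [ 0.11  -0.074  0.835] spin 0.0006
housing_mid [([0.4345, 0.0432, 0.0315], 0.79)]
bearing [([0.4347, 0.0429, 0.0453], 0.8)]
nest [([0.5718, -0.0626, 0.0356], 0.87)]
slide_knob [([0.5727, -0.0626, 0.037], 0.74)]
0.69 3847 328.3433844554198 192.07278398752274 [0.43337804 0.04189037] 77.0716244328749 [0.01500869 0.02400933]
```

View pics/w1.png

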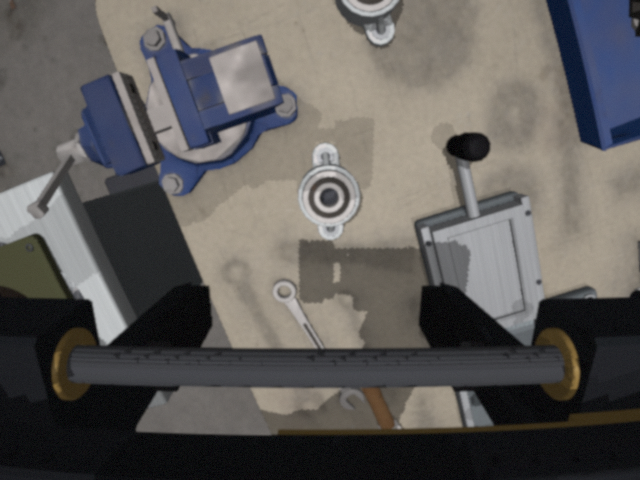

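Run:
```python
from h import *
d=snap('wrist'); im=d['image']
c=cv2.resize(im[130:250,270:390],None,fx=5,fy=5,interpolation=cv2.INTER_CUBIC)
e=cv2.resize(im[120:320,400:600],None,fx=3,fy=3,interpolation=cv2.INTER_CUBIC)
cv2.imwrite('pics/c1.png',np.hstack([c[:,:400*0+400] if 0 else cv2.resize(c,(400,400)),cv2.resize(e,(400,400))])[:,:,::-1])
def sh(n,uv,z): print(n,np.round(px2w(d,uv,z),4))
sh('ear1',(325,148),.01); sh('ear2',(331,237),.01); sh('bear',(329.5,196.5),.043)
m=robot.trace('housing_mid','wrist')[0]['region']; v,u=np.nonzero(m)
P=np.array([px2w(d,(a,b),.01)[:2] for a,b in zip(u,v)])
r=cv2.minAreaRect(P.astype(np.float32)*1000); print(r)
```

```text
ear1 [0.4447 0.0883 0.01  ]
ear2 [ 0.4225 -0.004   0.01  ]
bear [0.4345 0.0441 0.043 ]
((432.6994323730469, 41.49864196777344), (65.87925720214844, 94.8538589477539), 14.890350341796875)
```

View pics/c1.png

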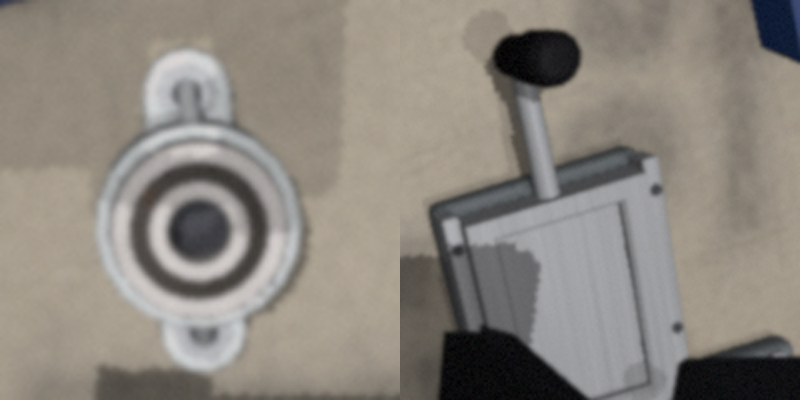

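Run:
```python
from h import *
d=snap('wrist')
f=lambda X,Y:(400+(X-400)/2,120+Y/2)
for n,p,z in [('ne',(622,203),.035),('se',(648,383),.035),('nw',(467,245),.035),('slNE',(653,158),.035),('slSE',(685,355),.035),('knobtop',(540,57),.07),('rodbase',(548,195),.035),('rodtop',(528,95),.04)]:
    print(n,np.round(px2w(d,f(*p),z),4))
go(.434,.043,.11,-13)
```

```text
ne [ 0.606  -0.0376  0.035 ]
se [ 0.6036 -0.1443  0.035 ]
nw [ 0.5229 -0.0346  0.035 ]
slNE [ 0.626  -0.0192  0.035 ]
slSE [ 0.6267 -0.1343  0.035 ]
knobtop [0.5664 0.0526 0.07  ]
rodbase [ 0.5691 -0.0216  0.035 ]
rodtop [0.5681 0.0321 0.04  ]
tcp [0.4176 0.0383 0.2507] yaw -17.7 F [ 0.  -0.3 -0.2] -> move [ 0.118 -0.079  1.172] spin -0.0261
```

Emit:
{"api": "drive_tool", "payload": {
  "motion": "0.12 -0.06 0.4 -0.026;0.12 -0.06 0.8 -0.026;0.12 -0.06 0.95 -0.026;0.12 -0.06 0.95 -0.026"
}}

```text
time_s: 4.45
tool_pos: [0.4319, 0.041, 0.1345]
ee_rot: [3.139, 0.005, -0.226]
contact_force: [0.2, -0.2, 0.4]
opening: 0.0883
```

Run:
```python
from h import *
go(.434,.043,.03,-13)
```

```text
tcp [0.4319 0.041  0.1345] yaw -12.92 F [ 0.2 -0.2  0.4] -> move [ 0.018 -0.022  0.871] spin 0.0004
```

Emit:
{"api": "drive_tool", "payload": {
  "motion": "0.02 -0.02 0.35 0;0.02 -0.02 0.65 0;0.02 -0.02 0.87 0;0.02 -0.02 0.87 0"
}}

```text
time_s: 4.85
tool_pos: [0.4356, 0.0427, 0.0308]
ee_rot: [3.138, 0.003, -0.225]
contact_force: [0.4, 0.9, -0.2]
opening: 0.0881
```

Emit:
{"api": "drive_tool", "payload": {
  "motion": "0 0 0 0;0 0 0 0;0 0 0 0;0 0 0 0;0 0 0 0;0 0 0 0;0 0 0 0",
  "gripper": -1
}}

```text
time_s: 5.55
tool_pos: [0.4365, 0.0431, 0.0323]
ee_rot: [-3.141, -0.0, -0.227]
contact_force: [0.5, -0.2, 0.0]
opening: 0.0341
```

Emit:
{"api": "drive_tool", "payload": {
  "motion": "0 0 -0.4 0;0 0 -0.8 0;0 0 -0.98 0;0 0 -0.98 0;0 0 -0.98 0"
}}

```text
time_s: 6.05
tool_pos: [0.4364, 0.0427, 0.1497]
ee_rot: [3.142, -0.0, -0.227]
contact_force: [-0.5, 0.4, 0.1]
opening: 0.0005
```

Run:
```python
from h import *
go(.5715,-.04,.16,-0.7)
d=snap('wrist','w2.png')
```

```text
tcp [0.4364 0.0427 0.1497] yaw -13.02 F [-0.5  0.4  0.1] -> move [ 1.252  0.418 -0.085] spin -0.0684
```

View pics/w2.png

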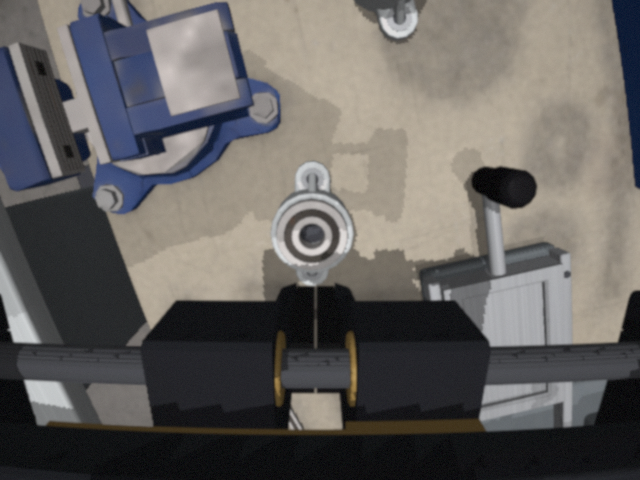

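The fingers shut to 0, so there was no grasp. The housing now shows at (313,232), so I'll measure it again.

Run:
```python
from h import *
d=snap('wrist'); T=tool()
print('w',np.round(px2w(d,(312.5,236),.043),4), 'rim',np.round(px2w(d,(312,231),.036),4))
print('ears',px2w(d,(312,160),.01),px2w(d,(313,284),.005))
print('tip px', w2px(d,[T[:3,3]+T[:3,2]*.019, T[:3,3]]))
print(np.round(d['tool_from_camera'],4).tolist())
for c in ['wrist','top','side']:
    if c!='wrist': e=snap(c)
    for t in ['housing_mid','bearing']: print(c,[(np.round(r['at'],4).tolist(),round(r['conf'],2)) for r in robot.look_for(t,c)])
    if c!='wrist': print('tcp px',w2px(e,T[:3,3]))
cv2.imwrite('pics/s2.png',cv2.resize(e['image'][180:330,220:420],None,fx=4,fy=4)[:,:,::-1])
```

```text
w [0.4336 0.0417 0.043 ] rim [0.4337 0.0437 0.036 ]
ears [0.44484544 0.09247193 0.01      ] [ 0.42185221 -0.00950313  0.005     ]
tip px [[314.56345839 277.17088079]
 [314.55144926 292.1010242 ]]
[[1.0, 0.0007, -0.0001, -0.0], [0.0006, -0.9638, -0.2666, -0.0683], [-0.0003, 0.2666, -0.9638, -0.1598], [0.0, 0.0, 0.0, 1.0]]
wrist [([0.4349, 0.0439, 0.0354], 0.9)]
wrist [([0.4353, 0.0426, 0.0426], 0.96)]
top [([0.4318, 0.0106, 0.03], 0.69)]
top [([0.4615, -0.3574, 0.0159], 0.84), ([0.5259, -0.4401, 0.0596], 0.67), ([0.4388, 0.0197, 0.0422], 0.55)]
tcp px [[241.67468724 284.97346527]]
side [([0.4341, 0.0199, 0.0296], 0.64)]
side [([0.4307, 0.0411, 0.0378], 0.74), ([0.4611, -0.3586, 0.0119], 0.57), ([0.536, -0.1156, 0.0422], 0.24)]
tcp px [[290.73712853 198.51255647]]
```

View pics/s2.png

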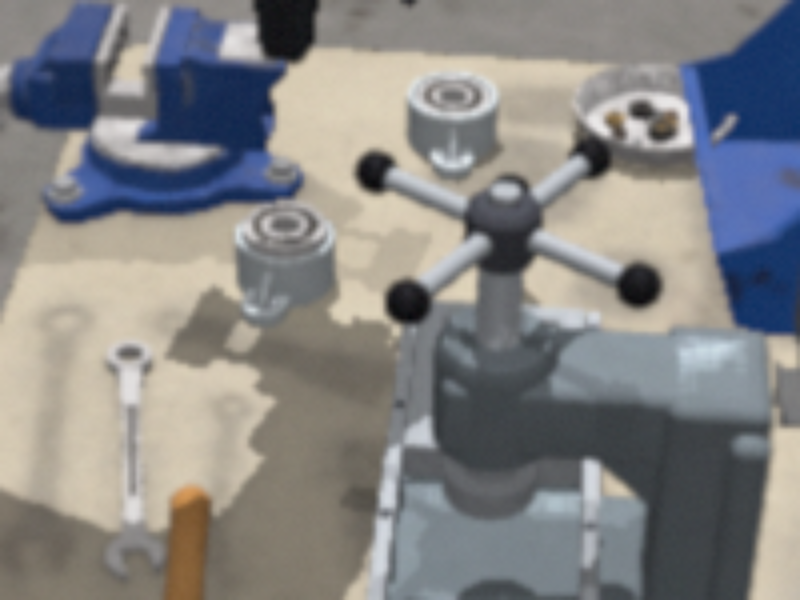

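Run:
```python
from h import *
T=tool()
for c in ['wrist','side']:
    d=snap(c,c+'3.png')
    for tz in [-.03,-.02,-.01,0,.01,.019]:
        print(c,tz,[np.round(w2px(d,T[:3,3]+T[:3,:3]@np.array([a,b,tz]))[0],1).tolist() for a,b in [(-.017,-.009),(.017,-.009),(-.017,.009),(.017,.009)]])
    im=d['image']; x0,y0=(200,230) if c=='wrist' else (230,100)
    cr=im[y0:y0+120,x0:x0+160]; cv2.imwrite(f'pics/f_{c}.png',cv2.resize(np.clip(cr.astype(float)*2.5,0,255).astype(np.uint8),(400,300),interpolation=cv2.INTER_CUBIC)[:,:,::-1])
cv2.imwrite('pics/f.png',np.hstack([cv2.imread('pics/f_wrist.png'),cv2.imread('pics/f_side.png')]))
s=robot.sense(); print(s['time_s'],s['opening'],s['tool_pos'])
```

```text
wrist -0.03 [[269.4, 301.9], [360.9, 301.8], [271.1, 344.6], [359.2, 344.5]]
wrist -0.02 [[272.3, 291.3], [358.0, 291.2], [273.8, 331.8], [356.6, 331.8]]
wrist -0.01 [[274.8, 282.0], [355.4, 281.9], [276.1, 320.5], [354.2, 320.5]]
wrist 0 [[277.1, 273.7], [353.1, 273.7], [278.2, 310.4], [352.1, 310.4]]
wrist 0.01 [[279.1, 266.3], [351.1, 266.3], [280.1, 301.4], [350.1, 301.3]]
wrist 0.019 [[280.8, 260.3], [349.5, 260.3], [281.7, 294.0], [348.6, 293.9]]
side -0.03 [[285.4, 184.1], [299.1, 186.5], [282.7, 187.7], [296.5, 190.1]]
side -0.02 [[285.4, 187.8], [299.1, 190.2], [282.7, 191.4], [296.5, 193.9]]
side -0.01 [[285.5, 191.5], [299.1, 193.9], [282.8, 195.1], [296.6, 197.6]]
side 0 [[285.6, 195.1], [299.1, 197.5], [282.9, 198.8], [296.6, 201.3]]
side 0.01 [[285.6, 198.7], [299.1, 201.2], [283.0, 202.5], [296.6, 204.9]]
side 0.019 [[285.7, 202.0], [299.1, 204.4], [283.0, 205.7], [296.6, 208.2]]
6.65 0.0004226033774444033 [0.43635344 0.04307718 0.1496826 ]
```

View pics/f.png

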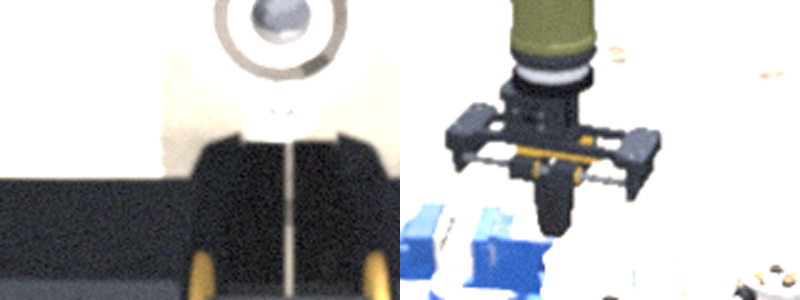

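Both cameras put the fingertips about 14 mm *behind* the reported TCP, not 19 mm ahead of it. The first grasp therefore closed just above the bearing and moved nothing. I'll work with tip z ≈ reported z + 0.014 and open for another try, watching for contact.

Emit:
{"api": "drive_tool", "payload": {
  "motion": "-0.02 0 0 0;-0.02 0 0 0;-0.02 0 0.0 0;-0.02 0 0.1 0;-0.02 0 0.2 0;-0.02 0 0.3 0;-0.02 0 0.4 0;-0.02 0 0.5 0;-0.02 0 0.6 0;-0.02 0 0.7 0;-0.02 0 0.7 0;-0.02 0 0.7 0",
  "gripper": 1
}}

```text
time_s: 7.85
tool_pos: [0.4341, 0.0436, 0.0659]
ee_rot: [3.141, 0.0, -0.226]
contact_force: [0.3, 0.1, 0.4]
opening: 0.0878
```

Emit:
{"api": "drive_tool", "payload": {
  "motion": "0 0 0.15 0;0 0 0.3 0;0 0 0.45 0;0 0 0.55 0;0 0 0.58 0;0 0 0.58 0"
}}

```text
time_s: 8.45
tool_pos: [0.4352, 0.0435, -0.0036]
ee_rot: [-3.14, -0.003, -0.228]
contact_force: [0.2, -1.3, -0.1]
opening: 0.0882
```

No contact at reported z −0.004, which confirms the offset. Closing now.

Emit:
{"api": "drive_tool", "payload": {
  "motion": "0 0 0 0;0 0 0 0;0 0 0 0;0 0 0 0;0 0 0 0;0 0 0 0",
  "gripper": -1
}}

```text
time_s: 9.05
tool_pos: [0.4341, 0.0435, -0.0032]
ee_rot: [3.141, -0.001, -0.226]
contact_force: [-0.8, -0.5, 6.7]
opening: 0.0605
```

Emit:
{"api": "drive_tool", "payload": {
  "motion": "0 0 -0.2 0;0 0 -0.4 0;0 0 -0.6 0;0 0 -0.8 0;0 0 -0.9 0;0 0 -0.9 0"
}}

```text
time_s: 9.65
tool_pos: [0.4344, 0.0434, 0.1051]
ee_rot: [-3.141, -0.001, -0.227]
contact_force: [0.7, -0.4, -7.2]
opening: 0.0605
```

Run:
```python
from h import *
go(.5715,-.091,.13,-0.7)
```

```text
tcp [0.4344 0.0434 0.1051] yaw -13.03 F [ 0.7 -0.4 -7.2] -> move [ 1.366  0.834 -0.206] spin -0.0685
```

Emit:
{"api": "drive_tool", "payload": {
  "motion": "0.3 0.1 -0.3 -0.03;0.6 0.2 -0.4 -0.07;0.9 0.3 -0.4 -0.07;0.98 0.3 -0.4 -0.07;0.98 0.3 -0.4 -0.07"
}}

```text
time_s: 10.15
tool_pos: [0.5413, -0.0198, 0.1501]
ee_rot: [3.141, 0.001, -0.011]
contact_force: [-1.5, 0.6, -7.2]
opening: 0.0602
```

Run:
```python
from h import *
go(.5715,-.091,.13,-0.7)
d=snap('wrist'); 
print([(np.round(r['at'],4).tolist(),round(r['conf'],2)) for t in ['nest','slide_knob'] for r in robot.look_for(t,'wrist')])
cv2.imwrite('pics/w4.png',cv2.resize(d['image'][80:400,200:640],(800,582),interpolation=cv2.INTER_CUBIC)[:,:,::-1])
```

```text
tcp [ 0.5413 -0.0198  0.1501] yaw -0.64 F [-1.5  0.6 -7.2] -> move [0.259 0.59  0.167] spin 0.0003
[([0.5818, -0.0264, 0.0371], 0.83), ([0.5815, -0.0244, 0.0403], 0.64)]
```

View pics/w4.png

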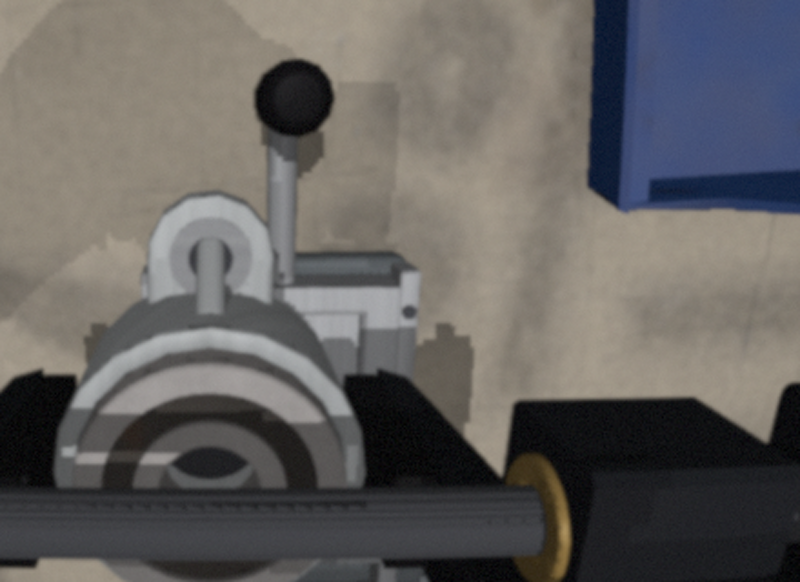

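Run:
```python
from h import *
d=snap('wrist'); tc=d['tool_from_camera']
def pose(x,y,z,yaw):
    T=np.eye(4); T[:3,:3]=R.from_euler('xyz',[np.pi,0,np.radians(yaw)]).as_matrix(); T[:3,3]=[x,y,z]; return T
ps=[tool(),pose(.4364,.0427,.1497,-13.02),pose(.4177,.0375,.2505,-17.75)]
obs={'ne':[(399,252),(545,283),(511,221.5)],'slNE':[(430,227),(566,262),(526.5,199)],'knob':[(361.7,133),(507,187),(469,147.5)],'rod':[(356.8,235.7),(499,273),(474,217.5)],'se':[None,(547,400),(524,311.5)]}
for n,o in obs.items():
    A=np.zeros((3,3));b=np.zeros(3)
    for p,uv in zip(ps,o):
        if uv is None: continue
        e=dict(d); e['c2w']=p@tc
        a=px2w(e,uv,0); c=e['c2w'][:3,3]; r=(a-c)/np.linalg.norm(a-c); M=np.eye(3)-np.outer(r,r); A+=M;b+=M@c
        print(n,[np.round(px2w(e,uv,z)[:2],4).tolist() for z in (.025,.03,.035,.07)])
    print('  tri',np.linalg.solve(A,b))
go(.5715,-.091,.13,-0.7)
```

```text
ne [[0.6041, -0.0371], [0.603, -0.0356], [0.6019, -0.034], [0.5939, -0.0232]]
ne [[0.6115, -0.0455], [0.6087, -0.0428], [0.6059, -0.0401], [0.5862, -0.0211]]
ne [[0.6104, -0.0419], [0.6082, -0.04], [0.6059, -0.0381], [0.5903, -0.025]]
  tri [ 0.59783715 -0.03076391  0.05127697]
slNE [[0.6274, -0.0169], [0.6258, -0.0157], [0.6243, -0.0146], [0.6135, -0.0062]]
slNE [[0.6305, -0.0312], [0.6274, -0.0288], [0.6242, -0.0263], [0.6022, -0.009]]
slNE [[0.631, -0.023], [0.6285, -0.0214], [0.626, -0.0198], [0.6085, -0.0084]]
  tri [ 0.61597719 -0.01369912  0.05349836]
knob [[0.5723, 0.0536], [0.5717, 0.0535], [0.5712, 0.0535], [0.5671, 0.0532]]
knob [[0.5865, 0.0412], [0.5842, 0.0424], [0.5818, 0.0436], [0.5652, 0.052]]
knob [[0.5826, 0.0466], [0.5807, 0.0473], [0.5788, 0.0481], [0.5657, 0.0531]]
  tri [0.5667444  0.05249567 0.06777361]
rod [[0.5704, -0.0237], [0.5699, -0.0224], [0.5694, -0.0211], [0.5655, -0.0119]]
rod [[0.5734, -0.0273], [0.5712, -0.0249], [0.5691, -0.0225], [0.5541, -0.0057]]
rod [[0.5726, -0.0254], [0.5708, -0.0237], [0.5691, -0.0221], [0.5569, -0.0105]]
  tri [ 0.56888279 -0.02154427  0.03595599]
se [[0.6093, -0.1653], [0.6066, -0.1605], [0.6038, -0.1557], [0.5844, -0.1219]]
se [[0.6079, -0.1514], [0.6057, -0.1481], [0.6035, -0.1448], [0.5881, -0.1217]]
  tri [ 0.58706583 -0.12316669  0.06837793]
tcp [ 0.5385 -0.0171  0.1511] yaw -0.23 F [-0.3  0.8 -7.4] -> move [0.278 0.614 0.175] spin 0.0026
```

Run:
```python
from h import *
def lines(d,box,L):
    g=cv2.cvtColor(d['image'],cv2.COLOR_RGB2GRAY); x0,y0,x1,y1=box
    l=cv2.createLineSegmentDetector().detect(cv2.resize(g[y0:y1,x0:x1],None,fx=2,fy=2,interpolation=cv2.INTER_CUBIC))[0][:,0]/2
    for a in l:
        p=px2w(d,a[:2]+[x0,y0],.036); q=px2w(d,a[2:]+[x0,y0],.036); v=q-p
        if np.linalg.norm(v)>L:
            print(np.round(p[:2],4),np.round(q[:2],4),round(np.degrees(np.arctan2(v[1],v[0]))%180,2),round(np.linalg.norm(v),3))
lines(snap('top'),(260,195,400,270),.05)
print('side'); lines(snap('side'),(300,250,420,370),.05)
print('wrist');d=snap('wrist');go(.5715,-.091,.13,-.7); lines(d,(310,180,460,330),.02)
```

```text
[ 0.6144 -0.0443] [ 0.5355 -0.132 ] 48.0 0.118
[ 0.6291 -0.1871] [ 0.6259 -0.1358] 93.6 0.051
[ 0.5277 -0.1555] [ 0.5903 -0.1556] 179.89 0.063
[ 0.6193 -0.0223] [0.6544 0.0156] 47.29 0.052
side
[ 0.724  -0.1347] [ 0.7049 -0.2541] 80.93 0.121
[ 0.5139 -0.115 ] [ 0.5141 -0.1983] 90.17 0.083
[ 0.4851 -0.1686] [ 0.4829 -0.1   ] 91.81 0.069
[ 0.535  -0.0997] [ 0.5342 -0.0433] 90.72 0.056
[ 0.6503 -0.2563] [ 0.6542 -0.1844] 86.91 0.072
[ 0.6845 -0.3566] [ 0.6282 -0.3528] 176.11 0.056
[ 0.5709 -0.3091] [ 0.6219 -0.3086] 0.62 0.051
[ 0.5125 -0.2568] [ 0.5137 -0.2061] 88.7 0.051
[ 0.6273 -0.3525] [ 0.5201 -0.3526] 0.05 0.107
[ 0.667  -0.1095] [ 0.7214 -0.1108] 178.64 0.054
[ 0.7001 -0.2954] [ 0.6995 -0.3477] 89.41 0.052
[ 0.6199 -0.3344] [ 0.5222 -0.3341] 179.82 0.098
[ 0.549  -0.3426] [ 0.6023 -0.3423] 0.3 0.053
wrist
tcp [ 0.5396 -0.0173  0.1519] yaw -0.26 F [ 0.8 -0.5 -6.8] -> move [0.269 0.613 0.183] spin 0.0024
[ 0.6232 -0.0625] [ 0.6567 -0.0973] 133.87 0.048
[ 0.5517 -0.071 ] [ 0.5738 -0.0827] 152.0 0.025
[ 0.6196 -0.0255] [ 0.5712 -0.0254] 179.87 0.048
[ 0.5623 -0.0438] [ 0.5381 -0.0397] 170.39 0.025
[ 0.5738 -0.0597] [ 0.5887 -0.0751] 134.26 0.021
[ 0.538  -0.0487] [ 0.5586 -0.0521] 170.38 0.021
[ 0.5804 -0.0538] [ 0.5621 -0.044 ] 151.98 0.021
[ 0.5949 -0.0687] [ 0.5795 -0.0524] 133.49 0.022
[ 0.5759 -0.0103] [ 0.6157 -0.01  ] 0.4 0.04
[ 0.6509 -0.0497] [ 0.6528 -0.0911] 92.62 0.041
[ 0.5867 -0.0775] [ 0.5671 -0.0624] 142.35 0.025
[ 0.5581 -0.0588] [ 0.5366 -0.0556] 171.56 0.022
[ 0.6121 -0.0134] [ 0.5914 -0.0135] 0.14 0.021
```

Emit:
{"api": "drive_tool", "payload": {
  "motion": "0.15 0.3 0 0;0.25 0.625 0 0;0.25 0.625 0.3 -0.002;0.25 0.625 0.6 -0.002;0.25 0.625 0.75 -0.002;0.25 0.625 0.85 -0.002;0.25 0.625 0.85 -0.002;0.25 0.625 0.85 -0.002"
}}

```text
time_s: 11.3
tool_pos: [0.5708, -0.0926, 0.051]
ee_rot: [-3.141, -0.001, 0.0]
contact_force: [0.2, 0.5, -7.1]
opening: 0.0607
```

Run:
```python
from h import *
go(.570,-.0925,.027,0.2)
d=snap('wrist','w5.png'); e=snap('side')
cv2.imwrite('pics/w5c.png',np.hstack([cv2.resize(d['image'][120:330,200:440],(480,420),interpolation=cv2.INTER_CUBIC),cv2.resize(e['image'][190:330,280:387],(320,420),interpolation=cv2.INTER_CUBIC)])[:,:,::-1])
```

```text
tcp [ 0.5708 -0.0926  0.051 ] yaw 0.01 F [ 0.2  0.5 -7.1] -> move [-0.007 -0.001  0.2  ] spin -0.001
```

View pics/w5c.png

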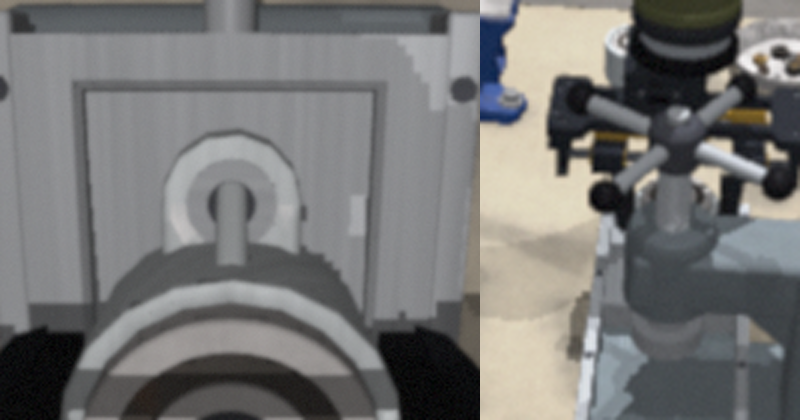

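Run:
```python
from h import *
d=snap('wrist')
go(.570,-.0925,.027,0.2)
for z in (.03,.033,.036,.039,.042):
    a=px2w(d,(237.5,170),z);b=px2w(d,(393,170),z); n=px2w(d,(315,161),z)
    print(z,'width',b[0]-a[0],'cx',(a[0]+b[0])/2,'cy',n[1]-.054)
for z in (.0645,.0585): 
  p=px2w(d,(316,186),z);print('ear tip',p-tool()[:3,3])
```

```text
tcp [ 0.5711 -0.0929  0.0515] yaw -0.02 F [-0.2 -0.3 -7.4] -> move [-0.01  -0.004  0.205] spin -0.0012
0.03 width 0.07357749719396522 cx 0.5713641909305451 cy -0.08967072948167734
0.033 width 0.07236021406035809 cx 0.5713534812137148 cy -0.08948605841236054
0.036 width 0.07114293092675095 cx 0.5713427714968844 cy -0.08930138734304374
0.039 width 0.06992564779314381 cx 0.5713320617800541 cy -0.08911671627372694
0.042 width 0.06870836465953667 cx 0.5713213520632239 cy -0.08893204520441014
ear tip [0.00035767 0.04987848 0.01295117]
ear tip [0.00038993 0.04912047 0.00695117]
```

Emit:
{"api": "drive_tool", "payload": {
  "motion": "0 -0.033 0.03 0;0 -0.033 0.06 0;0 -0.033 0.09 0;0 -0.033 0.12 0;0 -0.033 0.14 0;0 -0.033 0.14 0"
}}

```text
time_s: 12.05
tool_pos: [0.5698, -0.0892, 0.0329]
ee_rot: [3.141, 0.001, -0.0]
contact_force: [-0.1, -0.4, -6.9]
opening: 0.0606
```

Emit:
{"api": "drive_tool", "payload": {
  "motion": "0 0 0.01 0;0 0 0.02 0;0 0 0.03 0;0 0 0.03 0"
}}

```text
time_s: 12.45
tool_pos: [0.5703, -0.0892, 0.0309]
ee_rot: [3.141, -0.001, -0.0]
contact_force: [-3.0, -0.7, 3.7]
opening: 0.0605
```

Emit:
{"api": "drive_tool", "payload": {
  "motion": "-0.01 0 0.02 0;-0.015 0 0.03 0;-0.015 0 0.03 0"
}}

```text
time_s: 12.75
tool_pos: [0.5703, -0.0892, 0.0306]
ee_rot: [3.139, -0.005, -0.0]
contact_force: [-6.0, -1.4, 29.1]
opening: 0.0605
```

Run:
```python
from h import *
go(.570,-.09,.027,0.2); s=robot.sense(); print(s['moment'],s['ee_rot'])
d=snap('wrist'); go(.570,-.09,.027,0.2)
cv2.imwrite('pics/w6.png',cv2.resize(d['image'][120:330,200:440],(720,600),interpolation=cv2.INTER_CUBIC)[:,:,::-1])
```

```text
tcp [ 0.5703 -0.0892  0.0306] yaw -0.02 F [-6.  -1.4 29.1] -> move [-0.003  0.007  0.03 ] spin -0.0012
[-0.45605924  1.6640507  -0.00609982] [ 3.13924893e+00 -5.17067306e-03 -3.44743125e-04]
tcp [ 0.5703 -0.0892  0.0306] yaw -0.02 F [-6.5 -1.7 28.8] -> move [-0.003  0.007  0.03 ] spin -0.0012
```

View pics/w6.png

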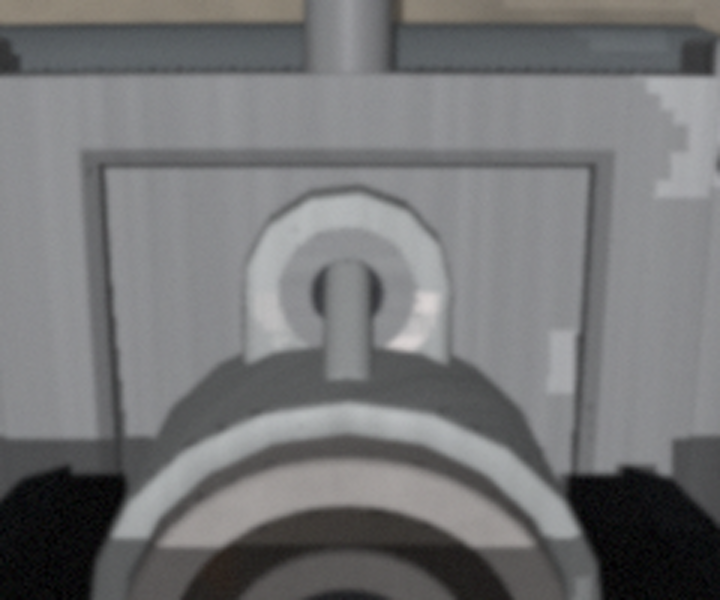

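Emit:
{"api": "drive_tool", "payload": {
  "motion": "-0.015 0 -0.01 0;-0.015 0 -0.02 0;-0.015 0 -0.02 0"
}}

```text
time_s: 13.1
tool_pos: [0.5702, -0.0891, 0.0309]
ee_rot: [3.142, -0.008, -0.001]
contact_force: [3.1, -1.7, 11.3]
opening: 0.0612
```

Emit:
{"api": "drive_tool", "payload": {
  "motion": "0.015 0 -0.01 0;0.015 0 -0.01 0;0.015 0 -0.01 0"
}}

```text
time_s: 13.4
tool_pos: [0.5702, -0.0891, 0.0309]
ee_rot: [3.141, -0.004, -0.001]
contact_force: [2.6, -1.9, 7.1]
opening: 0.0607
```

Emit:
{"api": "drive_tool", "payload": {
  "motion": "0 -0.02 -0.005 0;0 -0.035 -0.005 0;0 -0.035 -0.005 0"
}}

```text
time_s: 13.7
tool_pos: [0.57, -0.0853, 0.0309]
ee_rot: [3.141, -0.003, -0.001]
contact_force: [4.4, -1.6, 3.7]
opening: 0.0614
```

Emit:
{"api": "drive_tool", "payload": {
  "motion": "0 -0.01 -0.003 0;0 -0.02 -0.003 0;0 -0.03 -0.003 0;0 -0.03 -0.003 0"
}}

```text
time_s: 14.1
tool_pos: [0.569, -0.084, 0.0309]
ee_rot: [3.138, -0.001, -0.002]
contact_force: [2.9, -5.8, 3.7]
opening: 0.0606
```

Run:
```python
from h import *
go(.570,-.09,.027,0.2)
d=snap('wrist'); go(.570,-.09,.027,0.2); e=snap('side')
cv2.imwrite('pics/w7.png',np.hstack([cv2.resize(d['image'][120:330,200:440],(480,420),interpolation=cv2.INTER_CUBIC),cv2.resize(e['image'][190:330,280:387],(320,420),interpolation=cv2.INTER_CUBIC)])[:,:,::-1])
```

```text
tcp [ 0.569  -0.084   0.0309] yaw -0.11 F [ 2.9 -5.8  3.7] -> move [0.008 0.05  0.032] spin -0.0017
tcp [ 0.569  -0.084   0.0309] yaw -0.11 F [ 2.6 -5.7  3.9] -> move [0.008 0.05  0.032] spin -0.0017
```

Emit:
{"api": "drive_tool", "payload": {
  "motion": "0 0.02 0 0;0 0.038 0 0;0 0.038 0 0"
}}

```text
time_s: 14.5
tool_pos: [0.569, -0.0841, 0.0309]
ee_rot: [-3.139, -0.002, 0.001]
contact_force: [4.0, 2.1, 1.2]
opening: 0.0608
```

Emit:
{"api": "drive_tool", "payload": {
  "motion": "0 0 0 0;0 0 0 0;0 0 0 0;0 0 0 0;0 0 -0.3 0;0 0 -0.6 0;0 0 -0.8 0;0 0 -0.8 0",
  "gripper": 1
}}

```text
time_s: 15.3
tool_pos: [0.5701, -0.0856, 0.1299]
ee_rot: [3.141, -0.005, -0.001]
contact_force: [0.7, -0.0, -0.5]
opening: 0.0884
```

Run:
```python
from h import *
d=snap('wrist','w8.png'); go(.567,.095,.1,0)
for t in ['slide_knob','housing_mid','bearing']: print(t,[(np.round(r['at'],4).tolist(),round(r['conf'],2)) for r in robot.look_for(t,'wrist')])
r=robot.trace('housing_mid','wrist')
```

```text
tcp [ 0.5689 -0.0861  0.128 ] yaw -0.04 F [-1.2 -0.7 -0.4] -> move [-0.018 -1.509  0.233] spin -0.0002
slide_knob [([0.572, -0.0526, 0.0391], 0.57)]
housing_mid [([0.5688, -0.0807, 0.0692], 0.64)]
bearing [([0.5662, -0.0828, 0.0771], 0.7), ([0.5791, -0.1152, 0.0322], 0.23)]
```

View pics/w8.png

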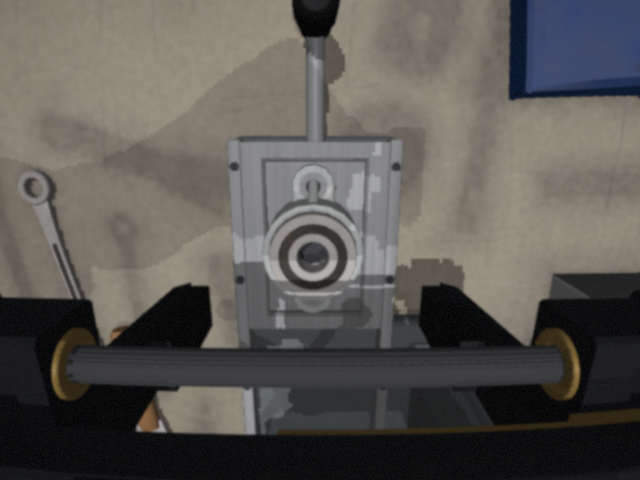

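The housing is down in the pocket: ears (313,165) and (316,308) lie within pocket walls at rows 159 and 311, and the side feel confirmed it. Next I go behind the knob with the fingers shut.

Emit:
{"api": "drive_tool", "payload": {
  "motion": "0 -0.4 0 0;-0.01 -0.8 0 0;-0.02 -0.8 0 0",
  "gripper": -1
}}

```text
time_s: 15.85
tool_pos: [0.5654, 0.02, 0.127]
ee_rot: [-3.134, -0.001, 0.012]
contact_force: [-0.7, 0.0, 0.7]
opening: 0.0663
```

Emit:
{"api": "drive_tool", "payload": {
  "motion": "0 -0.4 0 0;0 -0.75 0 0;0 -0.75 0 0;0 -0.75 0.2 0;0 -0.75 0.5 0;0 -0.75 0.76 0;0 -0.75 0.76 0;0 -0.75 0.76 0"
}}

```text
time_s: 16.65
tool_pos: [0.5654, 0.1, 0.0352]
ee_rot: [3.141, 0.002, 0.0]
contact_force: [0.0, -0.5, 0.4]
opening: 0.002
```

Run:
```python
from h import *
go(.567,-.074,.036,0)
```

```text
tcp [0.5654 0.1    0.0352] yaw 0.0 F [ 0.  -0.5  0.4] -> move [ 0.013  1.45  -0.006] spin 0.0
```

Emit:
{"api": "drive_tool", "payload": {
  "motion": "0.013 0.1 0 0;0.013 0.17 0 0;0.013 0.24 0 0;0.013 0.31 0 0;0.013 0.38 0 0;0.013 0.45 0 0;0.013 0.52 0 0;0.013 0.59 0 0;0.013 0.66 0 0;0.013 0.73 0 0;0.013 0.8 0 0"
}}

```text
time_s: 17.75
tool_pos: [0.5682, 0.0035, 0.0358]
ee_rot: [-3.141, -0.001, -0.0]
contact_force: [4.4, 3.8, 4.3]
opening: 0.0004
```

Emit:
{"api": "drive_tool", "payload": {
  "motion": "0 0.07 0 0;0 0.14 0 0;0 0.21 0 0;0 0.28 0 0;0 0.35 0 0;0 0.42 0 0;0 0.49 0 0;0 0.54 0 0"
}}

```text
time_s: 18.55
tool_pos: [0.5679, -0.0618, 0.0356]
ee_rot: [3.141, -0.001, -0.001]
contact_force: [4.1, 2.8, 3.3]
opening: 0.0005
```

Emit:
{"api": "drive_tool", "payload": {
  "motion": "0 0.03 0 0;0 0.06 0 0;0 0.09 0 0;0 0.11 0 0;0 0.11 0 0"
}}

```text
time_s: 19.05
tool_pos: [0.5677, -0.0739, 0.0355]
ee_rot: [-3.141, -0.001, -0.0]
contact_force: [4.1, 2.9, 1.8]
opening: 0.0003
```

Emit:
{"api": "drive_tool", "payload": {
  "motion": "0 0.015 0 0;0 0.03 0 0;0 0.03 0 0"
}}

```text
time_s: 19.35
tool_pos: [0.5678, -0.074, 0.0356]
ee_rot: [-3.136, -0.001, 0.002]
contact_force: [3.5, 8.9, 1.5]
opening: 0.0008
```

The slide is at its stop: 150 mm after first contact the force rose with no further motion. Backing off and rising, then I'll measure the handle.

Emit:
{"api": "drive_tool", "payload": {
  "motion": "0 -0.2 0 0;0 -0.2 -0.4 0;0 -0.2 -0.8 0;0 -0.2 -1 0;0 -0.2 -1 0"
}}

```text
time_s: 19.85
tool_pos: [0.567, -0.055, 0.1577]
ee_rot: [3.139, -0.001, -0.002]
contact_force: [0.5, -0.5, -0.8]
opening: 0.0004
```

Emit:
{"api": "drive_tool", "payload": {
  "motion": "0 -0.1 -0.4 0;0 -0.1 -0.8 0;0 -0.1 -1 0;0 -0.1 -1 0"
}}

```text
time_s: 20.25
tool_pos: [0.5674, -0.0424, 0.2769]
ee_rot: [3.14, -0.001, -0.002]
contact_force: [-0.1, 0.5, -0.4]
opening: 0.0002
```

```bash
cat > cap.py <<'E'
from h import *
from scipy.optimize import least_squares
def balls(d,P0):
    px=w2px(d,P0); g=cv2.cvtColor(d['image'],cv2.COLOR_RGB2GRAY).astype(float); out=[]
    for u,v in px:
        x,y=int(round(u)),int(round(v)); w=g[y-7:y+8,x-7:x+8]; m=w<60
        n,l,st,ce=cv2.connectedComponentsWithStats(m.astype(np.uint8))
        if n<2: out.append((np.nan,np.nan)); continue
        k=1+np.argmax(st[1:,4]); out.append((x-7+ce[k][0],y-7+ce[k][1]) if 15<st[k,4]<150 else (np.nan,np.nan))
    return np.array(out)
def P(q): 
    a=q[3]+np.arange(4)*np.pi/2; return np.c_[q[0]+.073*np.cos(a),q[1]+.073*np.sin(a),np.full(4,q[2])]
def fit(obs,q0):
    f=lambda q: np.concatenate([np.nan_to_num((w2px(d,P(q))-o).ravel()) for d,o in obs])
    r=least_squares(f,q0,loss='soft_l1'); return r.x,f(r.x)
E
python3 - <<'E'
from cap import *
dt,ds=snap('top','t5.png'),snap('side','s5.png')
o1=np.array([(395,245),(387,202),(341,202),(338,252)],float)
o2=np.array([(321.75,255.25),(380,250.75),(367.5,218.75),(313.75,222.5)])
q,r=fit([(dt,o1),(ds,o2)],[.57,-.24,.25,-2.2]); print('coarse',q,np.round(r,1))
for _ in range(2):
    b1,b2=balls(dt,P(q)),balls(ds,P(q)); q,r=fit([(dt,b1),(ds,b2)],q); print(q,np.degrees(q[3]),np.round(r,1))
for v in (300,303,306,309,312): print(v)
g=np.hstack([cv2.resize(ds['image'][200:370,290:420],(400,523),interpolation=cv2.INTER_CUBIC),cv2.resize(dt['image'][180:280,322:412],(400,444),interpolation=cv2.INTER_CUBIC)[:523] if 0 else cv2.copyMakeBorder(cv2.resize(dt['image'][180:280,322:412],(400,444)),0,79,0,0,0)])
cv2.imwrite('pics/cap.png',g[:,:,::-1])
go(q[0],q[1],.3,0)
E
```

```text
coarse [ 0.57138788 -0.23769265  0.24497758 -2.16668267] [-0.  -0.6 -0.4 -3.9 -0.8  3.5 10.2  0.2 -1.1 -0.7 -0.9  0.7  0.8  0.7
  0.7 -0.6]
[ 0.57067851 -0.23499925  0.2431061  -2.13633306] -122.40286825102409 [ 0.  -0.5  0.   0.3  0.1 -0.1 -0.1 -0.2 -0.1 -0.4  0.1 -0.2 -1.1  0.8
  0.4 -0. ]
[ 0.57067851 -0.23499925  0.2431061  -2.13633306] -122.40286825102409 [ 0.  -0.5  0.   0.3  0.1 -0.1 -0.1 -0.2 -0.1 -0.4  0.1 -0.2 -1.1  0.8
  0.4 -0. ]
300
303
306
309
312
tcp [ 0.5656 -0.0432  0.2735] yaw -0.09 F [ 0.3 -0.2 -1.1] -> move [ 0.044  1.598 -0.217] spin -0.0005
```

View pics/cap.png

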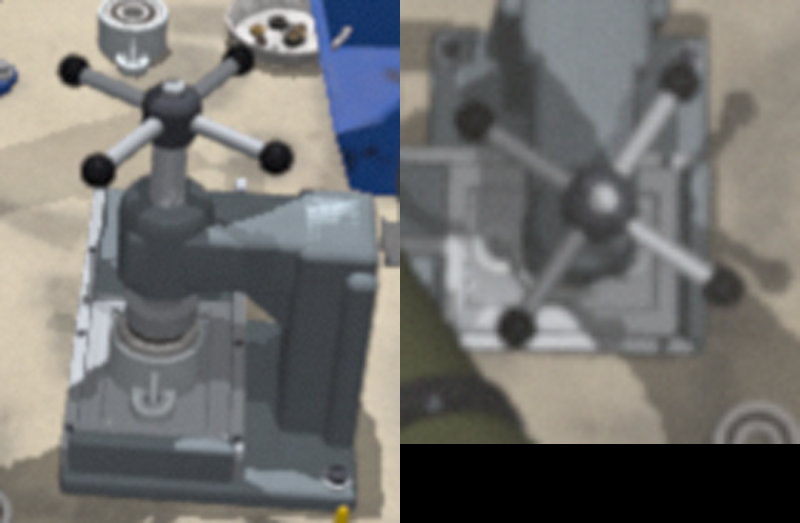

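Fit residuals are under 1 px: hub (0.571, −0.235, 0.243), spokes at −122.4° + k·90°. In the crop the housing stands square under the driver (158,335). Next I move to above the gap at 105°.

Emit:
{"api": "drive_tool", "payload": {
  "motion": "-0.05 0.4 0 0;-0.05 0.8 0 0;-0.05 0.95 0 0;-0.05 0.95 0 0"
}}

```text
time_s: 20.75
tool_pos: [0.5587, -0.1607, 0.2718]
ee_rot: [3.14, 0.008, -0.008]
contact_force: [0.6, 0.8, 0.2]
opening: 0.0006
```

```bash
cat >> cap.py <<'E'
H=np.array([.5707,-.235])
def arc(t0,t1,n,r=.043,z0=None,hold=1,lead=0):
    """rows along the arc from t0 to t1 deg (t1<t0 clockwise), 4.5mm/rad descent from z0"""
    T=tool(); p=T[:3,3]; z0=p[2] if z0 is None else z0; rows=[]
    for k in list(range(1,n+1))+[n]*hold:
        t=np.radians(t0+(t1-t0)*k/n); w=np.r_[H+r*np.array([np.cos(t),np.sin(t)]),z0-.0045*np.radians(t0-t1)*k/n]
        rows.append(' '.join('%.3f'%v for v in T[:3,:3].T@(w-p)/.12)+' 0')
    print(';'.join(rows))
def tq():
    s=robot.sense(); p=np.array(s['tool_pos'])[:2]-H; F=np.array(s['contact_force']); M=np.array(s['moment'])
    print('t',s['time_s'],'pos',np.round(s['tool_pos'],4),'ang',round(np.degrees(np.arctan2(p[1],p[0])),1),'r',round(np.hypot(*p),4),'F',np.round(F,1),'tau pxF',round(p[0]*F[1]-p[1]*F[0],3),'Mz',round(M[2],3))
E
python3 - <<'E'
from cap import *
t=np.radians(105); go(H[0]+.043*np.cos(t),H[1]+.043*np.sin(t),.211,0)
d=snap('side')
M=np.array(d['c2w'])
for v in (306,309,311):
    a=px2w(d,(341.4,v),0);o=M[:3,3]; k=(-.2585-o[1])/(a[1]-o[1]); print(v,o+(a-o)*k)
E
```

```text
tcp [ 0.5587 -0.1607  0.2718] yaw -0.45 F [0.6 0.8 0.2] -> move [0.013 0.272 0.507] spin -0.0025
306 [ 0.57083603 -0.2585      0.09345139]
309 [ 0.57116327 -0.2585      0.08560187]
311 [ 0.57138319 -0.2585      0.08033011]
```

Emit:
{"api": "drive_tool", "payload": {
  "motion": "0.013 0.272 0 0;0.013 0.272 0.2 0;0.013 0.272 0.4 0;0.013 0.272 0.5 0;0.013 0.272 0.5 0"
}}

```text
time_s: 21.3
tool_pos: [0.5614, -0.1865, 0.2134]
ee_rot: [-3.14, 0.005, 0.003]
contact_force: [0.4, -0.6, 0.2]
opening: 0.0003
```

Run:
```python
from cap import *
tq(); arc(105,60,6)
```

```text
t 21.3 pos [ 0.5614 -0.1865  0.2134] ang 100.8 r 0.0494 F [ 0.4 -0.6  0.2] tau pxF -0.014 Mz -0.021
0.031 0.049 0.005 0;0.077 0.046 0.009 0;0.124 0.049 0.014 0;0.170 0.059 0.019 0;0.214 0.074 0.023 0;0.256 0.095 0.028 0;0.256 0.095 0.028 0
```

Emit:
{"api": "drive_tool", "payload": {
  "motion": "0.031 0.049 0.005 0;0.077 0.046 0.009 0;0.124 0.049 0.014 0;0.17 0.059 0.019 0;0.214 0.074 0.023 0;0.256 0.095 0.028 0;0.256 0.095 0.028 0"
}}

```text
time_s: 22.0
tool_pos: [0.5952, -0.1995, 0.2123]
ee_rot: [-3.141, -0.002, -0.001]
contact_force: [-2.3, 0.8, -0.6]
opening: 0.0008
```

Run:
```python
from cap import *
tq()
for a in (62,): arc(a,a-180,18)
```

```text
t 22.0 pos [ 0.5952 -0.1995  0.2123] ang 55.4 r 0.0432 F [-2.3  0.8 -0.6] tau pxF 0.1 Mz -0.033
0.016 0.014 0.007 0;0.062 0.056 0.013 0;0.099 0.106 0.020 0;0.128 0.162 0.026 0;0.146 0.222 0.033 0;0.154 0.284 0.039 0;0.150 0.346 0.046 0;0.136 0.407 0.052 0;0.112 0.464 0.059 0;0.078 0.517 0.065 0;0.035 0.563 0.072 0;-0.014 0.600 0.078 0;-0.070 0.629 0.084 0;-0.130 0.647 0.091 0;-0.192 0.655 0.097 0;-0.254 0.651 0.104 0;-0.315 0.637 0.110 0;-0.373 0.613 0.117 0;-0.373 0.613 0.117 0
```

Emit:
{"api": "drive_tool", "payload": {
  "motion": "0.062 0.056 0.013 0;0.099 0.106 0.02 0;0.128 0.162 0.026 0;0.146 0.222 0.033 0;0.154 0.284 0.039 0;0.15 0.346 0.046 0;0.136 0.407 0.052 0;0.112 0.464 0.059 0;0.112 0.464 0.059 0"
}}

```text
time_s: 22.9
tool_pos: [0.6096, -0.2514, 0.2057]
ee_rot: [-3.135, -0.005, 0.002]
contact_force: [1.9, 7.5, -0.9]
opening: 0.0005
```

Run:
```python
from cap import *
tq()
for a in (-27,): arc(a,a-60,6)
dt,ds=snap('top'),snap('side')
q0=np.array([*H,.238,np.radians(-95+30)])
print(P(q0)[0])
best=[]
for a in range(-95,-5,6):
    q=np.array([.5707,-.235,.238,np.radians(a)])
    try:
        for _ in range(2):
            b2,b1=balls(ds,P(q)),balls(dt,P(q)); n=np.isfinite(b1[:,0]).sum()+np.isfinite(b2[:,0]).sum()
            q,r=fit([(dt,b1),(ds,b2)],q)
        best.append((n,-np.abs(r).sum(),q))
    except Exception as e: pass
best.sort(key=lambda t:(t[0],t[1])); [print(b[0],round(b[1],1),np.round(b[2],4),np.degrees(b[2][3])) for b in best[-3:]]
```

```text
t 22.9 pos [ 0.6096 -0.2514  0.2057] ang -22.9 r 0.0423 F [ 1.9  7.5 -0.9] tau pxF 0.322 Mz -0.068
-0.038 0.079 0.006 0;-0.080 0.125 0.012 0;-0.130 0.163 0.018 0;-0.185 0.193 0.024 0;-0.244 0.212 0.030 0;-0.306 0.220 0.036 0;-0.306 0.220 0.036 0
[ 0.60155113 -0.30116047  0.238     ]
6 -5.7 [ 0.5703 -0.2353  0.2376 -0.92  ] -52.71006474132789
6 -5.3 [ 0.5705 -0.2354  0.2366 -0.9225] -52.85686512340273
6 -4.4 [ 0.5707 -0.2355  0.2359 -0.9268] -53.10131557633578
```

Torque is now about 0.32 N·m, so the bearing is sliding. The handle has turned ~110°. From here on I take small steps and read the force after each.

```bash
cat >> cap.py <<'E'
def step(mm,n):
    T=tool(); p=T[:2,3]-H; th=np.arctan2(p[1],p[0]); r=np.hypot(*p); rr=.043; d=mm/1000/rr
    out=[]
    for k in range(1,n+1):
        a=th-d*k/n; w=np.r_[rr*np.array([np.cos(a),np.sin(a)])-rr*np.array([np.cos(th),np.sin(th)]) + (rr-r)*.5*np.array([np.cos(th),np.sin(th)]),-.0045*d*k/n]
        out.append(' '.join('%.3f'%v for v in T[:3,:3].T@w/.12)+' 0')
    tq(); print('; '.join(out))
E
python3 -c "
from cap import *
step(7,2)"
```

```text
t 23.0 pos [ 0.6098 -0.2516  0.2058] ang -23.0 r 0.0425 F [ 1.5  8.  -1.8] tau pxF 0.335 Mz -0.139
-0.010 0.027 0.003 0; -0.025 0.052 0.006 0
```

Emit:
{"api": "drive_tool", "payload": {
  "motion": "-0.01 0.027 0.005 0;-0.025 0.052 0.01 0;-0.025 0.052 0.01 0"
}}

```text
time_s: 23.3
tool_pos: [0.6076, -0.2577, 0.2051]
ee_rot: [-3.135, -0.007, 0.002]
contact_force: [2.7, 7.7, 0.4]
opening: 0.0002
```

```bash
python3 -c "
from cap import *
step(7,2)"
```

```text
t 23.3 pos [ 0.6076 -0.2577  0.2051] ang -31.6 r 0.0433 F [2.7 7.7 0.4] tau pxF 0.347 Mz -0.104
-0.017 0.024 0.003 0; -0.036 0.046 0.006 0
```

Emit:
{"api": "drive_tool", "payload": {
  "motion": "-0.017 0.024 0.003 0;-0.036 0.046 0.006 0;-0.036 0.046 0.006 0"
}}

```text
time_s: 23.6
tool_pos: [0.6037, -0.2639, 0.2046]
ee_rot: [-3.137, -0.009, 0.002]
contact_force: [3.5, 6.7, 0.4]
opening: 0.0006
```

```bash
python3 -c "
from cap import *
step(7.5,2)"
```

```text
t 23.6 pos [ 0.6037 -0.2639  0.2046] ang -41.2 r 0.0438 F [3.5 6.7 0.4] tau pxF 0.323 Mz -0.072
-0.024 0.020 0.003 0; -0.048 0.041 0.006 0
```

Emit:
{"api": "drive_tool", "payload": {
  "motion": "-0.024 0.02 0.003 0;-0.048 0.041 0.006 0;-0.048 0.041 0.006 0"
}}

```text
time_s: 23.9
tool_pos: [0.5982, -0.2697, 0.2041]
ee_rot: [-3.138, -0.01, 0.001]
contact_force: [4.4, 5.6, -0.2]
opening: 0.0003
```

```bash
python3 -c "
from cap import *
step(7.5,2)"
```

```text
t 23.9 pos [ 0.5982 -0.2697  0.2041] ang -51.6 r 0.0443 F [ 4.4  5.6 -0.2] tau pxF 0.308 Mz -0.089
-0.029 0.014 0.003 0; -0.056 0.030 0.006 0
```

Emit:
{"api": "drive_tool", "payload": {
  "motion": "-0.029 0.014 0.003 0;-0.056 0.03 0.006 0;-0.056 0.03 0.006 0"
}}

```text
time_s: 24.2
tool_pos: [0.5918, -0.2739, 0.2034]
ee_rot: [-3.139, -0.01, 0.001]
contact_force: [4.6, 4.4, 0.8]
opening: 0.0004
```

```bash
python3 -c "
from cap import *
step(7.5,2)"
```

```text
t 24.2 pos [ 0.5918 -0.2739  0.2034] ang -61.6 r 0.0442 F [4.6 4.4 0.8] tau pxF 0.273 Mz -0.017
-0.031 0.009 0.003 0; -0.060 0.020 0.006 0
```

Emit:
{"api": "drive_tool", "payload": {
  "motion": "-0.031 0.009 0.003 0;-0.06 0.02 0.006 0;-0.06 0.02 0.006 0"
}}

```text
time_s: 24.5
tool_pos: [0.5863, -0.2755, 0.2031]
ee_rot: [-3.138, -0.014, 0.001]
contact_force: [7.7, 4.6, -1.3]
opening: 0.0003
```

```bash
python3 -c "
from cap import *
step(7.5,2)"
```

```text
t 24.5 pos [ 0.5863 -0.2755  0.2031] ang -68.9 r 0.0434 F [ 7.7  4.6 -1.3] tau pxF 0.383 Mz -0.147
-0.030 0.008 0.003 0; -0.061 0.016 0.006 0
```

```bash
sed -i 's/rr=.043/rr=.048/; s/(rr-r)\*.5/(rr-r)*1.0/' cap.py; sed -i "s/'Mz',round(M\[2\],3))/'Mz',round(M[2],3),'TAU',round(p[0]*F[1]-p[1]*F[0]+M[2],3))/" cap.py; python3 -c "
from cap import *
step(8,2)"
```

```text
t 24.5 pos [ 0.5863 -0.2755  0.2031] ang -68.9 r 0.0434 F [ 7.7  4.6 -1.3] tau pxF 0.383 Mz -0.147 TAU 0.237
-0.018 0.046 0.003 0; -0.050 0.054 0.005 0
```

Emit:
{"api": "drive_tool", "payload": {
  "motion": "-0.018 0.046 0.003 0;-0.05 0.054 0.005 0;-0.05 0.054 0.005 0"
}}

```text
time_s: 24.8
tool_pos: [0.5799, -0.2834, 0.2025]
ee_rot: [-3.14, -0.013, -0.0]
contact_force: [8.8, 3.2, 0.0]
opening: 0.0005
```

```bash
python3 -c "
from cap import *
step(8,2)"
```

```text
t 24.8 pos [ 0.5799 -0.2834  0.2025] ang -79.2 r 0.0493 F [8.8 3.2 0. ] tau pxF 0.455 Mz -0.158 TAU 0.297
-0.035 -0.006 0.003 0; -0.068 -0.003 0.005 0
```

Emit:
{"api": "drive_tool", "payload": {
  "motion": "-0.025 0 0.003 0;-0.055 0 0.005 0;-0.055 0 0.005 0"
}}

```text
time_s: 25.1
tool_pos: [0.5733, -0.284, 0.2019]
ee_rot: [-3.141, -0.013, -0.0]
contact_force: [6.7, 2.2, 0.1]
opening: 0.0007
```

```bash
python3 -c "
from cap import *
step(7,2)"
```

```text
t 25.1 pos [ 0.5733 -0.284   0.2019] ang -87.0 r 0.0491 F [6.7 2.2 0.1] tau pxF 0.333 Mz -0.13 TAU 0.203
-0.030 -0.009 0.002 0; -0.059 -0.010 0.005 0
```

Still sliding freely (TAU 0.2). Continuing.

Emit:
{"api": "drive_tool", "payload": {
  "motion": "-0.03 -0.009 0.002 0;-0.062 -0.01 0.005 0;-0.062 -0.01 0.005 0"
}}

```text
time_s: 25.4
tool_pos: [0.5657, -0.2837, 0.2014]
ee_rot: [3.141, -0.013, -0.001]
contact_force: [7.1, 0.8, 1.6]
opening: 0.0005
```

```bash
python3 -c "
from cap import *
step(7.5,2)"
```

```text
t 25.4 pos [ 0.5657 -0.2837  0.2014] ang -95.9 r 0.049 F [7.1 0.8 1.6] tau pxF 0.34 Mz -0.077 TAU 0.263
-0.030 -0.013 0.003 0; -0.061 -0.019 0.005 0
```

Emit:
{"api": "drive_tool", "payload": {
  "motion": "-0.03 -0.013 0.003 0;-0.062 -0.019 0.005 0;-0.062 -0.019 0.005 0"
}}

```text
time_s: 25.7
tool_pos: [0.558, -0.2821, 0.2007]
ee_rot: [3.14, -0.013, -0.001]
contact_force: [6.9, -0.7, 1.2]
opening: 0.0004
```

```bash
python3 -c "
from cap import *
step(7.5,2)"
```

```text
t 25.7 pos [ 0.558  -0.2821  0.2007] ang -105.0 r 0.0488 F [ 6.9 -0.7  1.2] tau pxF 0.334 Mz -0.084 TAU 0.25
-0.028 -0.016 0.003 0; -0.057 -0.027 0.005 0
```

Emit:
{"api": "drive_tool", "payload": {
  "motion": "-0.028 -0.016 0.003 0;-0.06 -0.027 0.005 0;-0.06 -0.027 0.005 0"
}}

```text
time_s: 26.0
tool_pos: [0.5505, -0.2795, 0.2]
ee_rot: [3.139, -0.012, -0.002]
contact_force: [6.3, -1.3, 0.1]
opening: 0.0004
```

```bash
python3 -c "
from cap import *
step(7.5,2)"
```

```text
t 26.0 pos [ 0.5505 -0.2795  0.2   ] ang -114.4 r 0.0489 F [ 6.3 -1.3  0.1] tau pxF 0.308 Mz -0.013 TAU 0.294
-0.025 -0.020 0.003 0; -0.052 -0.037 0.005 0
```

Emit:
{"api": "drive_tool", "payload": {
  "motion": "-0.025 -0.02 0.003 0;-0.052 -0.037 0.005 0;-0.052 -0.037 0.005 0"
}}

```text
time_s: 26.3
tool_pos: [0.544, -0.2755, 0.1993]
ee_rot: [3.139, -0.011, -0.002]
contact_force: [5.3, -1.9, 0.6]
opening: 0.0008
```

```bash
python3 -c "
from cap import *
step(7.5,2)"
```

```text
t 26.3 pos [ 0.544  -0.2755  0.1993] ang -123.4 r 0.0485 F [ 5.3 -1.9  0.6] tau pxF 0.268 Mz -0.02 TAU 0.248
-0.023 -0.022 0.003 0; -0.047 -0.042 0.005 0
```

Emit:
{"api": "drive_tool", "payload": {
  "motion": "-0.023 -0.022 0.003 0;-0.047 -0.042 0.005 0;-0.047 -0.042 0.005 0"
}}

```text
time_s: 26.6
tool_pos: [0.5399, -0.2716, 0.1991]
ee_rot: [3.137, -0.015, -0.003]
contact_force: [8.5, -4.3, -0.0]
opening: 0.0007
```

```bash
python3 -c "
from cap import *
step(7.5,2)"
```

```text
t 26.6 pos [ 0.5399 -0.2716  0.1991] ang -130.1 r 0.0478 F [ 8.5 -4.3 -0. ] tau pxF 0.444 Mz -0.046 TAU 0.399
-0.024 -0.020 0.002 0; -0.046 -0.042 0.005 0
```

Torque is up to 0.40 with less motion, so the bearing may be bottoming. Smaller steps now.

Emit:
{"api": "drive_tool", "payload": {
  "motion": "-0.016 -0.013 0.001 0;-0.016 -0.013 0.001 0"
}}

```text
time_s: 26.8
tool_pos: [0.5389, -0.2708, 0.1992]
ee_rot: [3.136, -0.017, -0.003]
contact_force: [10.5, -5.4, -0.6]
opening: 0.0002
```

```bash
python3 -c "
from cap import *
step(3,1)"
```

```text
t 26.8 pos [ 0.5389 -0.2708  0.1992] ang -131.7 r 0.0479 F [10.5 -5.4 -0.6] tau pxF 0.547 Mz -0.004 TAU 0.543
-0.019 -0.016 0.002 0
```

Emit:
{"api": "drive_tool", "payload": {
  "motion": "-0.011 -0.009 0 0;-0.011 -0.009 0 0;-0.011 -0.009 0 0"
}}

```text
time_s: 27.1
tool_pos: [0.5381, -0.2701, 0.1992]
ee_rot: [3.136, -0.018, -0.004]
contact_force: [11.5, -6.3, -1.7]
opening: 0.0003
```

```bash
python3 -c "
from cap import *
step(3,1)
for _ in range(2):
    snap('side'); tq()"
```

```text
t 27.1 pos [ 0.5381 -0.2701  0.1992] ang -132.9 r 0.0479 F [11.5 -6.3 -1.7] tau pxF 0.61 Mz -0.092 TAU 0.518
-0.018 -0.017 0.002 0
t 27.15 pos [ 0.5381 -0.2702  0.1992] ang -132.9 r 0.048 F [11.8 -5.6 -2. ] tau pxF 0.598 Mz -0.072 TAU 0.527
t 27.2 pos [ 0.5381 -0.2701  0.1992] ang -132.9 r 0.0479 F [12.1 -5.7 -0.8] tau pxF 0.611 Mz -0.018 TAU 0.593
```

Emit:
{"api": "drive_tool", "payload": {
  "motion": "-0.005 -0.004 0 0;-0.005 -0.004 0 0;-0.005 -0.004 0 0"
}}

```text
time_s: 27.5
tool_pos: [0.5378, -0.27, 0.1993]
ee_rot: [3.136, -0.018, -0.004]
contact_force: [11.7, -7.5, -2.8]
opening: 0.0004
```

```bash
python3 -c "
from cap import *
for _ in range(4):
    tq(); snap('side')"
```

```text
t 27.5 pos [ 0.5378 -0.27    0.1993] ang -133.3 r 0.048 F [11.7 -7.5 -2.8] tau pxF 0.657 Mz -0.041 TAU 0.615
t 27.55 pos [ 0.5378 -0.2699  0.1993] ang -133.3 r 0.048 F [12.9 -7.5 -2.7] tau pxF 0.696 Mz -0.012 TAU 0.684
t 27.6 pos [ 0.5378 -0.2699  0.1993] ang -133.3 r 0.048 F [12.3 -6.4 -2.3] tau pxF 0.639 Mz -0.076 TAU 0.563
t 27.65 pos [ 0.5378 -0.2699  0.1993] ang -133.3 r 0.048 F [12.8 -6.4 -2.9] tau pxF 0.66 Mz -0.055 TAU 0.605
```

Bottomed and nipped at about 13 N equivalent (torque ≈ 0.62–0.65 N·m). Backing off and lifting clear.

Emit:
{"api": "drive_tool", "payload": {
  "motion": "0.03 0.03 0 0;0.06 0.056 0 0;0.09 0.085 0 0;0.09 0.085 0 0;0.09 0.085 -0.2 0;0.09 0.085 -0.5 0;0.09 0.085 -0.8 0;0.09 0.085 -0.8 0"
}}

```text
time_s: 28.5
tool_pos: [0.5433, -0.2748, 0.2976]
ee_rot: [3.14, -0.009, -0.0]
contact_force: [0.7, 0.1, -0.4]
opening: 0.0003
```

Emit:
{"api": "drive_tool", "payload": {
  "motion": "-0.3 0 0 0;-0.6 0 0 0;-0.95 0 0 0;-0.95 0 0 0"
}}

```text
time_s: 28.9
tool_pos: [0.4195, -0.2759, 0.2911]
ee_rot: [3.14, 0.009, -0.002]
contact_force: [-0.3, 0.1, 0.8]
opening: 0.0002
```

Run:
```python
from cap import *
tq(); dt,ds=snap('top'),snap('side')
for a in range(-180,-90,8):
    q=np.array([.5707,-.235,.228,np.radians(a)])
    try:
        for _ in range(3):
            b1,b2=balls(dt,P(q)),balls(ds,P(q)); q,r=fit([(dt,b1),(ds,b2)],q)
        n=np.isfinite(b1[:,0]).sum()+np.isfinite(b2[:,0]).sum()
        if n>5: print(n,np.round(q,4),round(np.degrees(q[3]),1),round(np.abs(r).sum(),1))
    except Exception as e: pass
for c,d in (('top',dt),('side',ds)):
    for t in ['housing_mid','housing_done','gear_2','bearing_1','grease_tin_1']: print(c,t,[(np.round(r['at'],3).tolist(),round(r['conf'],2)) for r in robot.look_for(t,c)][:2])
```

```text
t 28.9 pos [ 0.4195 -0.2759  0.2911] ang -164.9 r 0.1566 F [-0.3  0.1  0.8] tau pxF -0.021 Mz -0.026 TAU -0.047
8 [ 0.5704 -0.2341  0.2255 -2.7145] -155.5 6.1
8 [ 0.5704 -0.2341  0.2255 -2.7145] -155.5 6.1
8 [ 0.5704 -0.2341  0.2255 -2.7145] -155.5 6.1
8 [ 0.5704 -0.2341  0.2255 -2.7145] -155.5 6.1
8 [ 0.5704 -0.2341  0.2255 -2.7145] -155.5 6.1
top housing_mid [([0.556, -0.221, 0.053], 0.72), ([0.526, 0.216, 0.033], 0.65)]
top housing_done [([0.522, 0.216, 0.033], 0.7), ([0.575, -0.23, 0.228], 0.37)]
top gear_2 [([0.558, -0.22, 0.055], 0.53)]
top bearing_1 [([0.59, -0.197, 0.036], 0.75)]
top grease_tin_1 [([0.53, -0.439, 0.058], 0.96)]
side housing_mid [([0.566, -0.261, 0.052], 0.94)]
side housing_done [([0.531, 0.201, 0.031], 0.6)]
side gear_2 [([0.444, -0.426, 0.014], 0.69)]
side bearing_1 [([0.461, -0.361, 0.014], 0.79)]
side grease_tin_1 [([0.526, -0.457, 0.058], 0.79)]
```

```bash
python3 -c "
from bench import robot
print(robot.close_job())"
```

```text
the job is handed in; nothing more can be done
None
```

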